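# Make up two sanding kits for the bow shop

### The arm

A 6-joint arm with a two-finger parallel gripper is mounted at the origin on the work surface. World frame = base frame: x ahead of the robot, y to its left, z up, the work surface at z = 0. Lengths are in m, angles in rad, forces in N, time in s.
With the tool pointing down it reaches from about 0.3 to 0.775 m from the base axis. Payload 14.6 kg.
Tool frame: the origin (TCP) lies at the very end of the fingers, on their centre line; the grasp point (between the pads) lies 19 mm behind it (robot.grip_point_offset is the z of the grasp point in the tool frame, in m); z points along the fingers, x is the direction in which the jaws open and shut, and the axes are right-handed (so a half turn about z gives the same grasp; the last joint's range is limited). The gripper opens to 94 mm and grips with 3 to 60 N. Pads are 16 mm wide; open, the fingers measure 119 mm over their backs; the gripper's body (75 mm by 177 mm) begins 78 mm behind the grasp point.
Start: joints at [-1.227, 0.3, 1.521, -0, 1.321, -0.067], TCP at [0.22, -0.504, 0.205] pointing down, gripper open.
Joint ranges: [-3.03, 3.03], [-0.79, 2.21], [0.23, 2.52], [-1.04, 4.18], [0, 3.07], [-2.55, 2.55]. Speed limits (rad/s): [2.22, 2.22, 2.57, 3.14, 3.14, 3.14].

### API

Orientations are given as a rotation vector (axis times angle).
In Python, from workcell import robot gives the robot as it stands.
- The arm moves only by the tool step_arm, never from a script. Its argument "rows" is a list of rows, each a list of 2 entries, a list of its own where there are three numbers: the shift along the tool's x, y, z in m, then the turn about the tool's z in degrees. A call has 1 to 10 rows; each row is the pose to reach, as a shift and turn from the pose measured when the call began, along the tool's axes at that moment; what a row does not reach only later rows make up. A row lasts 1/12 s, in which the tool goes at most 41.7 mm and 7.16 degrees, less where a joint would pass 70% of its speed; a pose out of reach is approached as far as the arm can. A call with a gripper value outside its range is refused whole. "gripper" is the gripper command: -1 is fully open, 1 is shut, values between are in proportion, set as the call begins (left out, the last holds). The fingers move at their own pace and stop on an object; "grip_force" is the grip in N (left out, the last holds). Time passes only in rows, so rows that repeat a pose let the fingers close. It gives the time, the measured TCP pose, the force and the opening at its end, in the units of the state.
- robot.get_obs(): the state, without advancing time (a new reading comes with each control period).
- robot.get_image(name): name is "side" or "top"; returns the picture (480x640x3 uint8, red, green, blue); there is no depth.
- robot.camera_model(name): a dict with "K" (3x3 intrinsics, pixels), "view" (4x4, takes a point from world to camera coordinates). Camera axes: x right, y up, looking along -z (the intrinsics and any distortion apply to the point x, -y, -z); pixel columns grow to the right and rows downward; lengths in m; the calibration is good to about 2 mm. A picture is of the moment at which its call begins. camera_model takes no time and is no camera call.
- robot.sign_off(): hands the job in, once; it reports no verdict.
The state is a dict: "time": time; "qpos": joint angles; "dq": joint speeds; "tau": joint torques, N m; "tcp_pos": TCP position; "eef_rot": TCP orientation; "force": force on the tool from outside, world axes, zero at the start; "torque": the same for the moment, N m; "width": finger opening in m.
Only numpy, scipy, OpenCV 4.12 (cv2) and the standard library are available. Lean on these libraries where they do the work, as an engineer would, in place of code of your own. Each camera call takes 0.05 s, during which the arm holds its last target. There are 200 camera calls.

### The job

Make up two sanding kits from the stock on the bench: the short sanding drum and the plain cork block go into the deep metal box, the tall sanding drum and the sanding block with a handle go into the shallow wooden tray. In each container the two things sit side by side flat on the floor, drums standing upright and the handle on top; then close the metal box with its loose lid so that it lies fully down on the rim. Leave the white glue bottle standing where it is.

Things in the scene. Friction and masses are not known exactly. Their poses are not given: they have to be found in the camera images.
- kit_box: Deep open box of bare sheet aluminium, fixed to the bench, 144 (its x) x 112 (its y) x 42 mm high, walls and floor 4 mm, so inside 136 x 104 mm and 38 mm deep. Origin at the centre of its underside, z up. The fill line is the rim: the lid only seats when everything inside stays below it.
- kit_tray: Shallow open tray of light wood, fixed to the bench, 168 (its x) x 112 (its y) x 22 mm high, walls and floor 4 mm, so inside 160 x 104 mm. Origin at the centre of its underside, z up.
- lid: Loose aluminium lid of the metal box, lying right way up, 0.15-0.31 kg. Plate with underside at z = 10 mm, round it a flared skirt, overall 166 (x) x 134 (y) mm, that goes outside the box with 4 mm play each side at the plate, 9 at the mouth. On top a central bar handle 60 (x) x 14 (y) mm, z = 14 to 36. Origin: centre of skirt's lower edge; seated 32 mm above the box's, long side to long side.
- short_drum: Short sanding drum, standing cylinder of 34 mm diameter and 32 mm height, dull red abrasive round a dark rubber core with a steel hub. Origin at the centre of its underside, z up. 0.05 to 0.1 kg.
- tall_drum: Tall sanding drum, standing cylinder of 44 mm diameter and 58 mm height, same materials as the short one. Origin at the centre of its underside, z up. 0.11 to 0.23 kg.
- cork_block: Plain cork sanding block, 60 (its x) x 36 (its y) x 28 mm high, slightly rounded edges. Origin at the centre of its underside, z up. 0.03 to 0.07 kg.
- handle_block: Wooden sanding block with a handle: a flat base 68 (its x) x 42 (its y) x 14 mm, on it a ridge to grip, 60 mm long (x), 18 mm wide (y), from z = 14 to z = 36 mm. Origin at the centre of the underside, z up. 0.07 to 0.14 kg.
- glue_bottle: White glue bottle, 44 mm diameter, 88 mm high, standing loose on the bench: a bystander, to be left standing in its place. Origin at the centre of its underside.
Mind the look-alikes: they are no part of the job. Leave any red or turquoise look-alike of the handle_block alone.

How it is judged:
At the end, for the whole second after the job is handed in: Short drum and cork block in the metal box, tall drum and handle block in the tray: origins at most 12 mm above the container's underside, upright within 0.2 rad. Lid on the rim: origin 28 to 36 mm above the box's, within 12 mm of centre per axis, level to 0.05, aligned to 0.15 rad. All at rest (x of cork_block in the frame of kit_box between -0.068 and 0.068 m and y of cork_block in the frame of kit_box between -0.052 and 0.052 m and z of cork_block in the frame of kit_box between -0.002 and 0.012 m and angle between each of cork_block, short_drum, handle_block, tall_drum's own z axis and vertical below 0.2 rad and linear speed of each of cork_block, short_drum, handle_block, tall_drum, lid below 0.02 m/s and x of short_drum in the frame of kit_box between -0.068 and 0.068 m and y of short_drum in the frame of kit_box between -0.052 and 0.052 m and z of short_drum in the frame of kit_box between -0.002 and 0.012 m and x of handle_block in the frame of kit_tray between -0.08 and 0.08 m and y of handle_block in the frame of kit_tray between -0.052 and 0.052 m and z of handle_block in the frame of kit_tray between -0.002 and 0.012 m and x of tall_drum in the frame of kit_tray between -0.08 and 0.08 m and y of tall_drum in the frame of kit_tray between -0.052 and 0.052 m and z of tall_drum in the frame of kit_tray between -0.002 and 0.012 m and x of lid in the frame of kit_box between -0.012 and 0.012 m and y of lid in the frame of kit_box between -0.012 and 0.012 m and z of lid in the frame of kit_box between 0.028 and 0.036 m and angle between lid's own z axis and vertical below 0.05 rad and angle between the x axis of lid and the x axis of kit_box, either way round below 0.15 rad); the robot touches nothing.
It fails at once if the glue bottle is knocked over (0.5 rad) or shifted more than 40 mm (angle between glue_bottle's own z axis and vertical above 0.5 rad or distance of glue_bottle from where it was at the start of the episode above 0.04 m).
It also fails if it takes over 138 s, if anything falls off the work surface, if the arm or the gripper's body presses on something with over 40 N, if the wrist force passes 120 N, or if a joint passes its speed limit or range.

## Working session

There is one attempt and no reset: what is moved stays moved. The work goes in short steps, Python scripts to look and compute and a tool call to move; the robot and the scene stay as the last step left them, time stands still between calls to the robot, and variables do not carry over. Pictures are saved under pics/ and viewed, about 12 in all and at most 16, crops included, and the job is handed in when it is done.

Besides the shell and the picture viewer there is one more tool, called after "Emit:" in YAML: its name, and indented under it one key for each argument. step_arm: Moves the arm, as the interface text tells. Its arguments: {"type":"object","properties":{"rows":{"type":"array","items":{"type":"array"}},"gripper":{"type":"number"},"grip_force":{"type":"number"}},"required":["rows"]}

```bash
mkdir -p pics; ls
python3 - <<'E'
from workcell import robot
import cv2
for n in("top","side"):
    im=robot.get_image(n); cv2.imwrite(f"pics/{n}0.png",im[:,:,::-1])
    m=robot.camera_model(n); print(n,m)
print(robot.get_obs())
E
```

```text
pics
top {'K': array([[507.85405064,   0.        , 321.00414978],
       [  0.        , 507.85405064, 242.10124973],
       [  0.        ,   0.        ,   1.        ]]), 'view': array([[-0.02622853, -0.9995257 , -0.01613825,  0.01042224],
       [ 0.98855432, -0.02833315,  0.14818092, -0.49285547],
       [-0.14856788, -0.01206697,  0.98882859, -1.16170272],
       [ 0.        ,  0.        ,  0.        ,  1.        ]])}
side {'K': array([[582.15462401,   0.        , 320.30624688],
       [  0.        , 582.15462401, 245.83798281],
       [  0.        ,   0.        ,   1.        ]]), 'view': array([[-0.97342425, -0.22871062,  0.01169105,  0.48065683],
       [ 0.1744321 , -0.70739416,  0.68495763, -0.1335469 ],
       [-0.1483869 ,  0.66879366,  0.7284891 , -1.10060325],
       [ 0.        ,  0.        ,  0.        ,  1.        ]])}
{'time': 0.1, 'qpos': array([-1.22657192e+00,  3.00416204e-01,  1.52150168e+00,  2.20672485e-06,
        1.32068976e+00, -6.66277301e-02]), 'dq': array([-0.0005309 , -0.00095575, -0.00221724,  0.00126359,  0.00186932,
        0.0008306 ]), 'tau': array([ 1.86873745e-03, -5.32643616e+01, -3.53283978e+01,  7.09460699e-02,
        2.34522752e-02, -6.15678891e-05]), 'tcp_pos': array([ 0.21957228, -0.50402319,  0.20495003]), 'eef_rot': array([-2.62735933e+00,  1.72125918e+00,  1.27023202e-03]), 'force': array([-1.01036426, -0.40471999,  0.6115891 ]), 'torque': array([-0.04038463, -0.04404681,  0.03591999]), 'width': 0.09361550875092975}
```

View pics/top0.png

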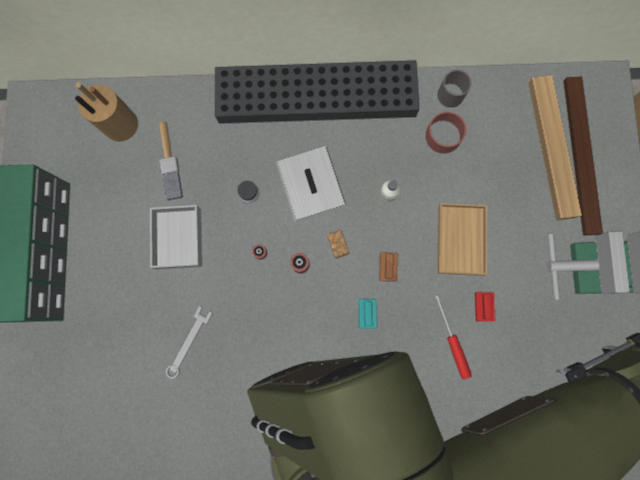

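View pics/side0.png

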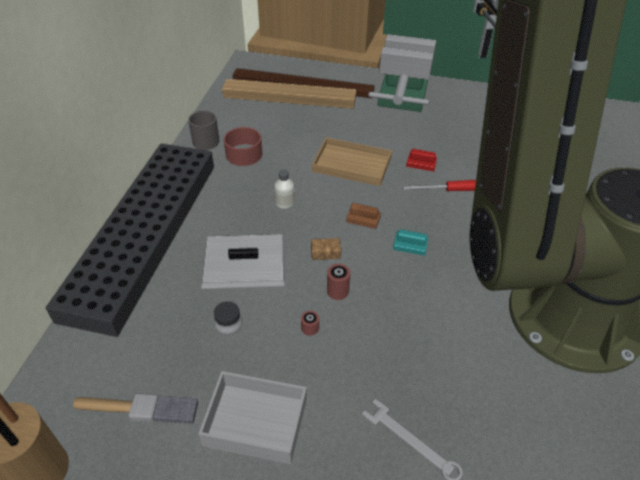

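Candidates in the top view:
- **Handle block:** brown (389,266). Look-alikes are turquoise (368,313) and red (485,306).
- **Short drum:** (259,252). Possible confusion with the jar at (247,190).
- **Tall drum:** (299,263). Possible confusion with the ring at (445,132).
- **Cork block:** (338,243).
- **Lid:** (311,183).
- **Box and tray:** box (175,237), tray (463,240).
- **Bottle:** (391,188).

I choose the brown handle block, both red drums and the cork block.

```bash
cat > h.py <<'E'
import numpy as np, cv2
from workcell import robot
def ray(n,p):
    m=robot.camera_model(n);K=m["K"];V=m["view"]
    d=np.linalg.inv(K)@np.array([p[0],p[1],1.]);d=np.array([d[0],-d[1],-d[2]])
    R=V[:3,:3];return -R.T@V[:3,3],R.T@d
def onz(n,p,z):
    c,d=ray(n,p);return (c+d*(z-c[2])/d[2])[:2]
def tri(p,q):
    A=np.zeros((3,3));b=np.zeros(3)
    for n,x in(("top",p),("side",q)):
        c,d=ray(n,x);d=d/np.linalg.norm(d);P=np.eye(3)-np.outer(d,d);A+=P;b+=P@c
    return np.linalg.solve(A,b)
def proj(n,P):
    m=robot.camera_model(n);c=m["view"]@np.append(P,1.);u=m["K"]@np.array([c[0],-c[1],-c[2]]);return u[:2]/u[2]
def go(P,yaw):
    """shift in tool axes and turn (deg) from present pose to TCP P, yaw in deg"""
    from scipy.spatial.transform import Rotation as Ro
    o=robot.get_obs();R=Ro.from_rotvec(o["eef_rot"]).as_matrix()
    t=-(yaw-np.degrees(np.arctan2(R[1,0],R[0,0])));t=(t+90)%180-90
    print("tcp",o["tcp_pos"].round(3),"shift",(R.T@(np.array(P)-o["tcp_pos"])).round(3),"turn",round(t,1),"q6",o["qpos"][5].round(2))
E
python3 - <<'E'
from h import *
im=cv2.imread("pics/top0.png")
L=cv2.cvtColor(im,cv2.COLOR_BGR2LAB).astype(int);H=cv2.cvtColor(im,cv2.COLOR_BGR2HSV).astype(int)
chroma=np.hypot(L[...,1]-128,L[...,2]-128)
def seg(name,box,mask,z):
    x0,y0,x1,y1=box;m=np.zeros(mask.shape,np.uint8);m[y0:y1,x0:x1]=mask[y0:y1,x0:x1]
    cs,_=cv2.findContours(m,cv2.RETR_EXTERNAL,cv2.CHAIN_APPROX_NONE);c=max(cs,key=cv2.contourArea)
    pts=np.array([onz("top",p[0]+0.0,z) for p in c],np.float32)
    r=cv2.minAreaRect(pts*1000);b=cv2.boxPoints(r);e=[b[1]-b[0],b[2]-b[1]];l=max(e,key=np.linalg.norm)
    print(name,"px",np.mean(c[:,0],0).round(1),"c mm",np.round(r[0],1),"size",np.round(r[1],1),"long-axis yaw",np.degrees(np.arctan2(l[1],l[0])).round(1)%180)
ch=chroma>14;br=L[...,0]>150
print("bench L",L[330,300],"box",L[205,175],L[240,175],"lid",L[205,320])
seg("short",(240,235,278,270),ch|(L[...,0]<80),.020)
seg("tall",(280,245,320,280),ch|(L[...,0]<80),.040)
seg("cork",(322,225,355,262),ch,.02)
seg("handle",(370,245,405,288),ch,.014)
seg("tray",(425,190,500,290),ch,.022)
seg("box",(140,190,215,280),br,.042)
seg("lid",(262,135,360,228),br,.008)
seg("lidbar",(295,160,330,200),L[...,0]<70,.036)
seg("bottle",(375,170,408,205),L[...,0]>165,.04)
s=cv2.resize(im[125:335,140:500],None,fx=2.2,fy=2.2,interpolation=cv2.INTER_CUBIC);cv2.imwrite("pics/c1.png",s)
E
```

```text
bench L [136 127 129] box [143 127 129] [188 128 128] lid [190 127 128]
short px [259.2 251.3] c mm [477.  145.9] size [33.7 31.4] long-axis yaw 88.4
tall px [299.5 262.4] c mm [445.7  49.6] size [42.2 44.8] long-axis yaw 178.7
cork px [337.6 243.5] c mm [491.2 -42.5] size [59.5 35.7] long-axis yaw 16.9
handle px [388.1 266.5] c mm [ 433.1 -161.3] size [41.3 66.7] long-axis yaw 175.2
tray px [462.4 239.2] c mm [ 494.6 -338.6] size [114.1 168.7] long-axis yaw 175.8
box px [172.9 236. ] c mm [518.  346.5] size [145.1 113.5] long-axis yaw 2.1
lid px [309.8 182.9] c mm [647.   21.8] size [158.6 129.6] long-axis yaw 16.3
lidbar px [310.1 180.3] c mm [643.5  19. ] size [59.6 11.3] long-axis yaw 15.7
bottle px [388.  189.9] c mm [ 613.2 -165.3] size [39.  29.2] long-axis yaw 35.5
```

View pics/c1.png

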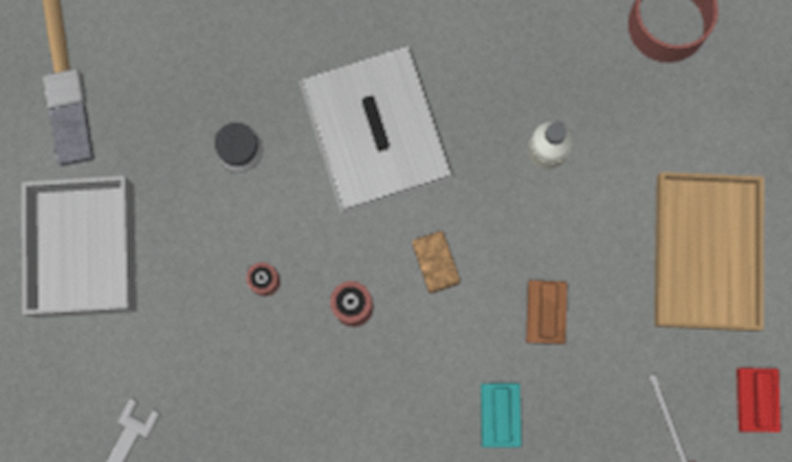

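The crop shows the brown handle block at about (388,266), both drums, the cork block and the lid. Their sizes match the descriptions, so I'm starting with the handle block.

```bash
python3 -c "
from h import *
go([.433,-.161,.1],-95)"
```

```text
tcp [ 0.22  -0.504  0.205] shift [-0.229 -0.333  0.105] turn 28.5 q6 -0.07
```

Emit:
step_arm:
  rows:
    - [[-0.229, -0.333, 0.105], 28.5]
    - [[-0.229, -0.333, 0.105], 28.5]
    - [[-0.229, -0.333, 0.105], 28.5]
    - [[-0.229, -0.333, 0.105], 28.5]
    - [[-0.229, -0.333, 0.105], 28.5]
    - [[-0.229, -0.333, 0.105], 28.5]
    - [[-0.229, -0.333, 0.105], 28.5]
    - [[-0.229, -0.333, 0.105], 28.5]
    - [[-0.229, -0.333, 0.105], 28.5]
    - [[-0.229, -0.333, 0.105], 28.5]
  gripper: -0.2
  grip_force: 20

```text
time: 0.93
tcp_pos: [0.4293, -0.1665, 0.102]
eef_rot: [-2.123, 2.315, 0.001]
force: [-0.1, -1.1, 0.3]
width: 0.0561
```

Emit:
step_arm:
  rows:
    - [[-0.006, -0.004, 0.02], 0]
    - [[-0.006, -0.004, 0.05], 0]
    - [[-0.006, -0.004, 0.07], 0]
    - [[-0.006, -0.004, 0.084], 0]
    - [[-0.006, -0.004, 0.084], 0]
    - [[-0.006, -0.004, 0.084], 0]

```text
time: 1.43
tcp_pos: [0.4335, -0.1607, 0.0178]
eef_rot: [2.123, -2.316, -0.004]
force: [-0.2, 0.4, 0.8]
width: 0.0565
```

Emit:
step_arm:
  rows:
    - [[0, 0, 0], 0]
    - [[0, 0, 0], 0]
    - [[0, 0, 0], 0]
    - [[0, 0, 0], 0]
    - [[0, 0, -0.03], 0]
    - [[0, 0, -0.06], 0]
    - [[0, 0, -0.06], 0]
  gripper: 1

```text
time: 2.02
tcp_pos: [0.4357, -0.1618, 0.0827]
eef_rot: [-2.121, 2.314, -0.007]
force: [0.1, -0.1, 1.6]
width: 0.0133
```

```bash
python3 -c "
from h import *
o=robot.get_obs();print(o['width'],o['force'])
y=np.radians(-4.2);c=np.array([.4946,-.3386])
a=c+np.array([np.cos(y),np.sin(y)])*(-.038);print(a)
go([*a,.075],-94.2)"
```

```text
0.013255289764989782 [ 0.12645487 -0.11427532  1.62969718]
[ 0.45670205 -0.33581695]
tcp [ 0.436 -0.162  0.083] shift [ 0.172 -0.036  0.008] turn -0.8 q6 1.22
```

The fingers were still closing when I lifted (about 75 mm/s), so nothing was gripped. Going back down.

Emit:
step_arm:
  rows:
    - [[0, 0.002, 0], 0]
    - [[0, 0.002, 0], 0]
    - [[0, 0.002, 0], 0]
    - [[0, 0.002, 0], 0]
    - [[0, 0.002, 0.02], 0]
    - [[0, 0.002, 0.04], 0]
    - [[0, 0.002, 0.055], 0]
    - [[0, 0.002, 0.065], 0]
    - [[0, 0.002, 0.065], 0]
  gripper: 0.2

```text
time: 2.77
tcp_pos: [0.4329, -0.1612, 0.0156]
eef_rot: [-2.122, 2.315, -0.001]
force: [0.3, -0.7, -0.2]
width: 0.0378
```

Emit:
step_arm:
  rows:
    - [[0, 0, 0], 0]
    - [[0, 0, 0], 0]
    - [[0, 0, 0], 0]
    - [[0, 0, 0], 0]
    - [[0, 0, 0], 0]
    - [[0, 0, 0], 0]
    - [[0, 0, 0], 0]
  gripper: 1

```text
time: 3.35
tcp_pos: [0.4333, -0.1614, 0.0162]
eef_rot: [-2.122, 2.314, -0.003]
force: [-1.6, 0.8, 7.1]
width: 0.0183
```

Emit:
step_arm:
  rows:
    - [[0, 0, -0.03], 0]
    - [[0, 0, -0.06], 0]
    - [[0, 0, -0.06], 0]

```text
time: 3.6
tcp_pos: [0.4352, -0.1623, 0.0809]
eef_rot: [-2.12, 2.312, -0.013]
force: [0.1, -0.1, -0.6]
width: 0.0176
```

```bash
python3 -c "
from h import *
go([.4567,-.3358,.075],-94.2)"
```

```text
tcp [ 0.435 -0.162  0.081] shift [ 0.171 -0.036  0.007] turn -0.8 q6 1.22
```

Emit:
step_arm:
  rows:
    - [[0.04, -0.009, 0.0], 0]
    - [[0.08, -0.018, 0.0], 0]
    - [[0.12, -0.027, 0.0], -0.8]
    - [[0.155, -0.034, 0.0], -0.8]
    - [[0.171, -0.036, 0.007], -0.8]
    - [[0.171, -0.036, 0.007], -0.8]
    - [[0.171, -0.036, 0.007], -0.8]
    - [[0.171, -0.036, 0.007], -0.8]

```text
time: 4.27
tcp_pos: [0.4562, -0.3349, 0.0744]
eef_rot: [-2.137, 2.297, -0.012]
force: [-0.2, 0.4, -1.3]
width: 0.0178
```

Emit:
step_arm:
  rows:
    - [[0, 0, 0.02], 0]
    - [[0, 0, 0.035], 0]
    - [[0, 0, 0.045], 0]
    - [[0, 0, 0.05], 0]
    - [[0, 0, 0.053], 0]
    - [[0, 0, 0.053], 0]
    - [[0, 0, 0.053], 0]

```text
time: 4.85
tcp_pos: [0.457, -0.3351, 0.0221]
eef_rot: [-2.137, 2.297, -0.013]
force: [-0.5, -1.7, -0.3]
width: 0.0175
```

Emit:
step_arm:
  rows:
    - [[0, 0, 0], 0]
    - [[0, 0, 0], 0]
    - [[0, 0, 0], 0]
    - [[0, 0, 0], 0]
    - [[0, 0, -0.03], 0]
    - [[0, 0, -0.07], 0]
    - [[0, 0, -0.1], 0]
    - [[0, 0, -0.11], 0]
  gripper: 0.1

```text
time: 5.52
tcp_pos: [0.4572, -0.3359, 0.1371]
eef_rot: [-2.136, 2.296, -0.024]
force: [0.9, -0.6, 0.5]
width: 0.0421
```

```bash
python3 -c "
from h import *
go([.446,.050,.13],-94.2)"
```

```text
tcp [ 0.457 -0.336  0.137] shift [-0.384  0.039  0.004] turn 0.1 q6 0.94
```

Emit:
step_arm:
  rows:
    - [[-0.384, 0.039, 0], 0]
    - [[-0.384, 0.039, 0], 0]
    - [[-0.384, 0.039, 0], 0]
    - [[-0.384, 0.039, 0], 0]
    - [[-0.384, 0.039, 0], 0]
    - [[-0.384, 0.039, 0], 0]
    - [[-0.384, 0.039, 0], 0]
    - [[-0.384, 0.039, 0], 0]
    - [[-0.384, 0.039, 0], 0]
    - [[-0.384, 0.039, 0.005], 0]
  gripper: -0.5

```text
time: 6.35
tcp_pos: [0.4458, 0.0542, 0.1295]
eef_rot: [-2.139, 2.292, -0.024]
force: [1.1, -0.8, -0.5]
width: 0.0705
```

```bash
python3 -c "
from h import *
go([.446,.050,.025],-94.2)
cv2.imwrite('pics/t2.png',robot.get_image('side')[:,:,::-1])"
```

```text
tcp [0.446 0.054 0.129] shift [0.004 0.001 0.104] turn 0.2 q6 1.69
```

View pics/t2.png

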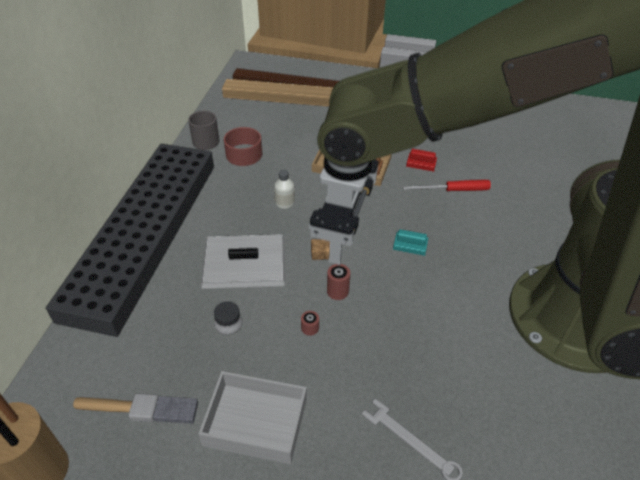

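The side view shows the gripper above the tall drum (339,280); the brown block is gone from its old spot. Descending.

Emit:
step_arm:
  rows:
    - [[0.004, 0.001, 0.02], 0]
    - [[0.004, 0.001, 0.05], 0]
    - [[0.004, 0.001, 0.08], 0]
    - [[0.004, 0.001, 0.1], 0]
    - [[0.004, 0.001, 0.104], 0]
    - [[0.004, 0.001, 0.104], 0]

```text
time: 6.9
tcp_pos: [0.445, 0.0481, 0.0232]
eef_rot: [-2.141, 2.295, -0.02]
force: [0.8, 1.1, 0.8]
width: 0.0709
```

Emit:
step_arm:
  rows:
    - [[0, 0, 0], 0]
    - [[0, 0, 0], 0]
    - [[0, 0, 0], 0]
    - [[0, 0, 0], 0]
    - [[0, 0, 0], 0]
    - [[0, 0, 0], 0]
    - [[0, 0, 0], 0]
  gripper: 1

```text
time: 7.48
tcp_pos: [0.4455, 0.0482, 0.024]
eef_rot: [-2.141, 2.294, -0.021]
force: [-2.1, 1.2, 7.4]
width: 0.0438
```

Emit:
step_arm:
  rows:
    - [[0, 0, -0.03], 0]
    - [[0, 0, -0.06], 0]
    - [[0, 0, -0.08], 0]
    - [[0, 0, -0.08], 0]

```text
time: 7.82
tcp_pos: [0.4462, 0.0489, 0.1078]
eef_rot: [-2.138, 2.29, -0.028]
force: [1.0, -0.1, -0.6]
width: 0.0441
```

```bash
python3 -c "
from h import *
y=np.radians(-4.2);c=np.array([.4946,-.3386])
a=c+np.array([np.cos(y),np.sin(y)])*(.042);print(a)
go([*a,.1],-94.2)"
```

```text
[ 0.53648721 -0.341676  ]
tcp [0.446 0.049 0.108] shift [ 0.383 -0.117  0.012] turn 0.3 q6 1.68
```

Emit:
step_arm:
  rows:
    - [[0.383, -0.117, 0], 0]
    - [[0.383, -0.117, 0], 0]
    - [[0.383, -0.117, 0], 0]
    - [[0.383, -0.117, 0], 0]
    - [[0.383, -0.117, 0], 0]
    - [[0.383, -0.117, 0], 0]
    - [[0.383, -0.117, 0], 0]
    - [[0.383, -0.117, 0], 0]
    - [[0.383, -0.117, 0], 0]
    - [[0.383, -0.117, 0.01], 0]

```text
time: 8.65
tcp_pos: [0.5371, -0.3452, 0.1021]
eef_rot: [-2.136, 2.292, -0.031]
force: [-0.4, 0.6, -1.5]
width: 0.0439
```

```bash
python3 -c "
from h import *
go([.5365,-.3417,.029],-94.2)"
```

```text
tcp [ 0.537 -0.345  0.102] shift [-0.004  0.002  0.073] turn 0.2 q6 1.01
```

Emit:
step_arm:
  rows:
    - [[-0.004, 0.001, 0.02], 0]
    - [[-0.004, 0.001, 0.04], 0]
    - [[-0.004, 0.001, 0.057], 0]
    - [[-0.004, 0.001, 0.068], 0]
    - [[-0.004, 0.001, 0.073], 0]
    - [[-0.004, 0.001, 0.073], 0]
    - [[-0.004, 0.001, 0.073], 0]

```text
time: 9.23
tcp_pos: [0.5378, -0.3416, 0.0289]
eef_rot: [-2.136, 2.291, -0.031]
force: [0.2, -0.3, -1.7]
width: 0.0438
```

Emit:
step_arm:
  rows:
    - [[0, 0, 0], 0]
    - [[0, 0, 0], 0]
    - [[0, 0, 0], 0]
    - [[0, 0, 0], 0]
    - [[0, 0, 0], 0]
    - [[0, 0, -0.03], 0]
    - [[0, 0, -0.07], 0]
    - [[0, 0, -0.1], 0]
    - [[0, 0, -0.11], 0]
  gripper: -0.4

```text
time: 9.98
tcp_pos: [0.537, -0.3417, 0.1443]
eef_rot: [-2.135, 2.29, -0.041]
force: [0.2, 0.4, 0.5]
width: 0.0661
```

```bash
python3 -c "
from h import *
go([.491,-.0425,.1],-73)"
```

```text
tcp [ 0.537 -0.342  0.144] shift [-0.296  0.068  0.039] turn -21.0 q6 1.01
```

Emit:
step_arm:
  rows:
    - [[-0.296, 0.068, 0.0], -21]
    - [[-0.296, 0.068, 0.0], -21]
    - [[-0.296, 0.068, 0.0], -21]
    - [[-0.296, 0.068, 0.0], -21]
    - [[-0.296, 0.068, 0.0], -21]
    - [[-0.296, 0.068, 0.03], -21]
    - [[-0.296, 0.068, 0.055], -21]
    - [[-0.296, 0.068, 0.055], -21]
    - [[-0.296, 0.068, 0.055], -21]
    - [[-0.296, 0.068, 0.055], -21]

```text
time: 10.82
tcp_pos: [0.491, -0.0417, 0.0838]
eef_rot: [-2.523, 1.864, -0.042]
force: [-0.2, -0.1, 0.9]
width: 0.0663
```

```bash
python3 -c "
from h import *
go([.491,-.0425,.007],-73)
cv2.imwrite('pics/t3.png',robot.get_image('top')[:,:,::-1])"
```

```text
tcp [ 0.491 -0.042  0.084] shift [-0.001  0.002  0.077] turn 0.1 q6 1.12
```

View pics/t3.png

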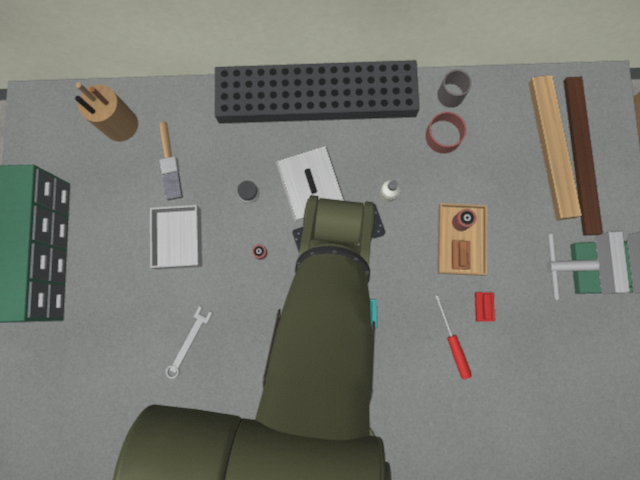

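The top view shows the tall drum (465,218) and handle block (461,255) upright inside the tray. Next is the cork block.

Emit:
step_arm:
  rows:
    - [[-0.001, 0.001, 0.03], 0]
    - [[-0.001, 0.001, 0.055], 0]
    - [[-0.001, 0.001, 0.07], 0]
    - [[-0.001, 0.001, 0.076], 0]
    - [[-0.001, 0.001, 0.076], 0]
    - [[-0.001, 0.001, 0.076], 0]

```text
time: 11.37
tcp_pos: [0.493, -0.0437, 0.0096]
eef_rot: [-2.52, 1.866, -0.046]
force: [0.3, 0.3, 0.9]
width: 0.0659
```

Emit:
step_arm:
  rows:
    - [[0, 0, 0], 0]
    - [[0, 0, 0], 0]
    - [[0, 0, 0], 0]
    - [[0, 0, 0], 0]
    - [[0, 0, 0], 0]
    - [[0, 0, 0], 0]
    - [[0, 0, 0], 0]
  gripper: 1
  grip_force: 15

```text
time: 11.95
tcp_pos: [0.4932, -0.0436, 0.0099]
eef_rot: [-2.52, 1.866, -0.046]
force: [-0.5, 0.3, 6.0]
width: 0.0361
```

Emit:
step_arm:
  rows:
    - [[0, 0, -0.03], 0]
    - [[0, 0, -0.06], 0]
    - [[0, 0, -0.09], 0]
    - [[0, 0, -0.11], 0]
    - [[0, 0, -0.11], 0]

```text
time: 12.37
tcp_pos: [0.4919, -0.0424, 0.1238]
eef_rot: [-2.518, 1.864, -0.055]
force: [1.0, -0.5, 0.3]
width: 0.0363
```

```bash
python3 -c "
from h import *
y=np.radians(2.1);c=np.array([.518,.3465])
for s in(-.033,.04):print(c+np.array([np.cos(y),np.sin(y)])*s)
a=c+np.array([np.cos(y),np.sin(y)])*-.033
go([*a,.1],-88)"
```

```text
[0.48502216 0.34529076]
[0.55797314 0.34796575]
tcp [ 0.492 -0.042  0.124] shift [-0.373 -0.106  0.018] turn 15.0 q6 1.12
```

Emit:
step_arm:
  rows:
    - [[-0.373, -0.106, 0], 15]
    - [[-0.373, -0.106, 0], 15]
    - [[-0.373, -0.106, 0], 15]
    - [[-0.373, -0.106, 0], 15]
    - [[-0.373, -0.106, 0], 15]
    - [[-0.373, -0.106, 0], 15]
    - [[-0.373, -0.106, 0], 15]
    - [[-0.373, -0.106, 0], 15]
    - [[-0.373, -0.106, 0], 15]
    - [[-0.373, -0.106, 0.01], 15]

```text
time: 13.2
tcp_pos: [0.4842, 0.3491, 0.1082]
eef_rot: [-2.251, 2.17, -0.052]
force: [0.1, -0.6, -0.8]
width: 0.0359
```

```bash
python3 -c "
from h import *
go([.485,.3453,.015],-88)"
```

```text
tcp [0.484 0.349 0.108] shift [0.003 0.003 0.093] turn 0.1 q6 2.12
```

Emit:
step_arm:
  rows:
    - [[0.003, 0.003, 0.03], 0]
    - [[0.003, 0.003, 0.055], 0]
    - [[0.003, 0.003, 0.075], 0]
    - [[0.003, 0.003, 0.088], 0]
    - [[0.003, 0.003, 0.093], 0]
    - [[0.003, 0.003, 0.093], 0]
    - [[0.003, 0.003, 0.093], 0]

```text
time: 13.78
tcp_pos: [0.4847, 0.3447, 0.0151]
eef_rot: [-2.25, 2.17, -0.052]
force: [-0.1, -0.7, -0.4]
width: 0.0363
```

Emit:
step_arm:
  rows:
    - [[0, 0, 0], 0]
    - [[0, 0, 0], 0]
    - [[0, 0, 0], 0]
    - [[0, 0, 0], 0]
    - [[0, 0, -0.03], 0]
    - [[0, 0, -0.07], 0]
    - [[0, 0, -0.09], 0]
    - [[0, 0, -0.09], 0]
  gripper: -0.2

```text
time: 14.45
tcp_pos: [0.4833, 0.3471, 0.1104]
eef_rot: [-2.245, 2.165, -0.055]
force: [0.6, -0.4, -0.4]
width: 0.0561
```

```bash
python3 -c "
from h import *
go([.477,.146,.09],-88)"
```

```text
tcp [0.483 0.347 0.11 ] shift [0.201 0.014 0.022] turn 0.1 q6 2.12
```

Emit:
step_arm:
  rows:
    - [[0.2, 0.014, 0.02], 0]
    - [[0.2, 0.014, 0.02], 0]
    - [[0.2, 0.014, 0.02], 0]
    - [[0.2, 0.014, 0.02], 0]
    - [[0.2, 0.014, 0.02], 0]
    - [[0.2, 0.014, 0.02], 0]
    - [[0.2, 0.014, 0.02], 0]
    - [[0.2, 0.014, 0.02], 0]

```text
time: 15.12
tcp_pos: [0.4775, 0.1469, 0.0916]
eef_rot: [-2.244, 2.165, -0.055]
force: [0.1, -0.2, 0.0]
width: 0.0564
```

```bash
python3 -c "
from h import *
go([.477,.146,.010],-88)"
```

```text
tcp [0.477 0.147 0.092] shift [0.    0.004 0.082] turn 0.1 q6 1.78
```

Emit:
step_arm:
  rows:
    - [[0, 0.002, 0.03], 0]
    - [[0, 0.003, 0.055], 0]
    - [[0, 0.004, 0.075], 0]
    - [[0, 0.004, 0.082], 0]
    - [[0, 0.004, 0.082], 0]
    - [[0, 0.004, 0.082], 0]

```text
time: 15.62
tcp_pos: [0.4771, 0.1469, 0.01]
eef_rot: [-2.245, 2.164, -0.055]
force: [-0.1, -0.7, 0.5]
width: 0.0563
```

Emit:
step_arm:
  rows:
    - [[0, 0, 0], 0]
    - [[0, 0, 0], 0]
    - [[0, 0, 0], 0]
    - [[0, 0, 0], 0]
    - [[0, 0, 0], 0]
    - [[0, 0, 0], 0]
    - [[0, 0, 0], 0]
  gripper: 1

```text
time: 16.2
tcp_pos: [0.4775, 0.147, 0.0107]
eef_rot: [-2.244, 2.163, -0.056]
force: [-1.5, -0.2, 7.0]
width: 0.0336
```

Emit:
step_arm:
  rows:
    - [[0, 0, -0.03], 0]
    - [[0, 0, -0.06], 0]
    - [[0, 0, -0.09], 0]
    - [[0, 0, -0.1], 0]
    - [[0, 0, -0.1], 0]

```text
time: 16.62
tcp_pos: [0.4743, 0.148, 0.1128]
eef_rot: [-2.242, 2.16, -0.059]
force: [0.1, -0.8, -0.6]
width: 0.0337
```

```bash
python3 -c "
from h import *
go([.558,.348,.1],-88)"
```

```text
tcp [0.474 0.148 0.113] shift [-0.197 -0.09   0.015] turn 0.1 q6 1.78
```

Emit:
step_arm:
  rows:
    - [[-0.197, -0.09, 0.005], 0]
    - [[-0.197, -0.09, 0.005], 0]
    - [[-0.197, -0.09, 0.005], 0]
    - [[-0.197, -0.09, 0.005], 0]
    - [[-0.197, -0.09, 0.005], 0]
    - [[-0.197, -0.09, 0.005], 0]
    - [[-0.197, -0.09, 0.015], 0]
    - [[-0.197, -0.09, 0.015], 0]

```text
time: 17.28
tcp_pos: [0.5562, 0.3471, 0.0959]
eef_rot: [-2.246, 2.164, -0.057]
force: [-0.1, 0.0, -1.6]
width: 0.0337
```

```bash
python3 -c "
from h import *
go([.558,.348,.0155],-88)"
```

```text
tcp [0.556 0.347 0.096] shift [-0.002  0.002  0.08 ] turn 0.1 q6 2.06
```

Emit:
step_arm:
  rows:
    - [[-0.002, 0.002, 0.03], 0]
    - [[-0.002, 0.002, 0.055], 0]
    - [[-0.002, 0.002, 0.07], 0]
    - [[-0.002, 0.002, 0.077], 0]
    - [[-0.002, 0.002, 0.08], 0]
    - [[-0.002, 0.002, 0.08], 0]
    - [[-0.002, 0.002, 0.08], 0]

```text
time: 17.87
tcp_pos: [0.5577, 0.3477, 0.0164]
eef_rot: [-2.245, 2.164, -0.058]
force: [-1.0, -0.2, -0.5]
width: 0.0336
```

Emit:
step_arm:
  rows:
    - [[0, 0, 0], 0]
    - [[0, 0, 0], 0]
    - [[0, 0, 0], 0]
    - [[0, 0, 0], 0]
    - [[0, 0, -0.03], 0]
    - [[0, 0, -0.07], 0]
    - [[0, 0, -0.09], 0]
    - [[0, 0, -0.1], 0]
  gripper: -0.15

```text
time: 18.53
tcp_pos: [0.5544, 0.3493, 0.1202]
eef_rot: [-2.242, 2.16, -0.06]
force: [-0.1, 0.2, -0.6]
width: 0.0539
```

```bash
python3 -c "
from h import *
go([.6435,.019,.1],-74)"
```

```text
tcp [0.554 0.349 0.12 ] shift [ 0.333 -0.076  0.027] turn -13.9 q6 2.06
```

Emit:
step_arm:
  rows:
    - [[0.333, -0.076, 0], -14]
    - [[0.333, -0.076, 0], -14]
    - [[0.333, -0.076, 0], -14]
    - [[0.333, -0.076, 0], -14]
    - [[0.333, -0.076, 0], -14]
    - [[0.333, -0.076, 0], -14]
    - [[0.333, -0.076, 0], -14]
    - [[0.333, -0.076, 0], -14]
    - [[0.333, -0.076, 0.027], -14]
    - [[0.333, -0.076, 0.027], -14]

```text
time: 19.37
tcp_pos: [0.6422, 0.0159, 0.0944]
eef_rot: [-2.492, 1.881, -0.057]
force: [-1.6, 0.6, -2.5]
width: 0.0542
```

```bash
python3 -c "
from h import *
go([.6435,.019,.018],-74)
cv2.imwrite('pics/t4.png',robot.get_image('side')[:,:,::-1])
im=robot.get_image('top');cv2.imwrite('pics/t5.png',cv2.resize(im[190:290,120:230,::-1],None,fx=5,fy=5,interpolation=2))"
```

```text
tcp [0.642 0.016 0.094] shift [-0.004  0.001  0.076] turn -0.1 q6 1.27
```

View pics/t4.png

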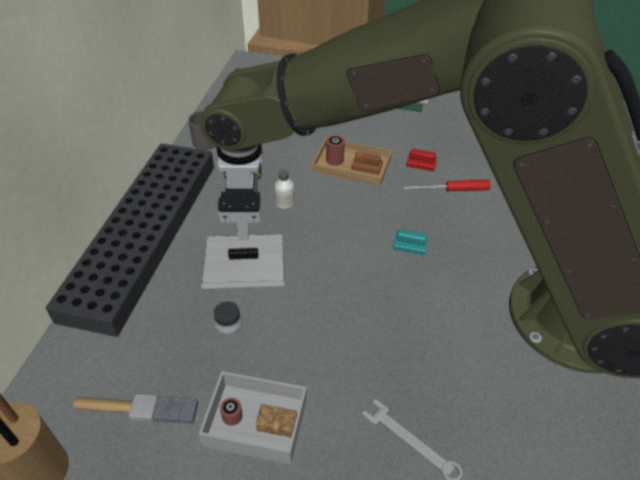

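View pics/t5.png

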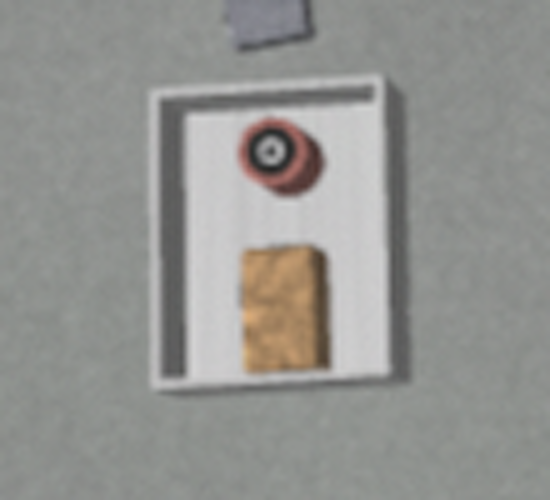

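The side view shows both tray items standing flat. In the box, the drum (232,411) and cork (276,420) lie flat and side by side. I'll cross-check the lid and box centres before lifting the lid.

```bash
python3 -c "
from h import *
print('bar tri',tri((310.1,180.3),(243,253)))
t=[(150,207.6),(196.8,205),(198.6,265.8),(151,268)];s=[(291,449),(202,434),(223,374),(306,386)]
P=np.array([onz('top',p,.042) for p in t]);print('box top',P.mean(0),np.degrees(np.arctan2(*(P[0]-P[3])[::-1])))
l=[(277,161.5),(326,146.5),(344.5,204.5),(296,219)]
for z in(.0,.008):print('lid',np.mean([onz('top',p,z) for p in l],0))
# side corners near: left-far,right..: match
for n,p in(('box',s),('lid',[(208,237),(283,236),(284,286),(204,286)])):
  Q=np.array([onz('side',p_,.042 if n=='box' else .006) for p_ in p]);print(n,'side',Q.mean(0));print(Q.round(3).tolist())
go([.6435,.019,.018],-74)
"
```

```text
bar tri [0.6471149  0.01952138 0.02905266]
box top [0.51593288 0.34381146] 2.2997420568168327
lid [0.64820709 0.01864788]
lid [0.64602488 0.0184108 ]
box side [0.51826253 0.34401684]
[[0.447, 0.393], [0.585, 0.402], [0.59, 0.296], [0.451, 0.285]]
lid side [0.64682217 0.01792443]
[[0.743, -0.026], [0.59, -0.067], [0.552, 0.064], [0.703, 0.101]]
tcp [0.643 0.019 0.098] shift [-0.001  0.003  0.08 ] turn 0.0 q6 1.27
```

Emit:
step_arm:
  rows:
    - [[0, 0, 0.03], 0]
    - [[0, 0, 0.055], 0]
    - [[0, 0, 0.072], 0]
    - [[0, 0, 0.08], 0]
    - [[0, 0, 0.08], 0]
    - [[0, 0, 0.08], 0]

```text
time: 19.97
tcp_pos: [0.6467, 0.0197, 0.0192]
eef_rot: [-2.493, 1.874, -0.062]
force: [0.5, 0.1, 1.1]
width: 0.0543
```

Emit:
step_arm:
  rows:
    - [[0, 0, 0], 0]
    - [[0, 0, 0], 0]
    - [[0, 0, 0], 0]
    - [[0, 0, 0], 0]
    - [[0, 0, 0], 0]
    - [[0, 0, 0], 0]
    - [[0, 0, 0], 0]
    - [[0, 0, 0], 0]
    - [[0, 0, 0], 0]
    - [[0, 0, 0], 0]
  gripper: 1
  grip_force: 45

```text
time: 20.8
tcp_pos: [0.6468, 0.0196, 0.0194]
eef_rot: [-2.493, 1.874, -0.062]
force: [-0.7, -1.6, 3.1]
width: 0.0136
```

Emit:
step_arm:
  rows:
    - [[0, 0, -0.02], 0]
    - [[0, 0, -0.04], 0]
    - [[0, 0, -0.06], 0]
    - [[0, 0, -0.08], 0]
    - [[0, 0, -0.1], 0]
    - [[0, 0, -0.11], 0]
    - [[0, 0, -0.11], 0]

```text
time: 21.38
tcp_pos: [0.6426, 0.0203, 0.1312]
eef_rot: [-2.492, 1.873, -0.066]
force: [1.2, 0.3, -2.7]
width: 0.0137
```

```bash
python3 -c "
from h import *
go([.517,.345,.12],-88)"
```

```text
tcp [0.643 0.02  0.131] shift [-0.347  0.031  0.003] turn 14.1 q6 1.27
```

Emit:
step_arm:
  rows:
    - [[-0.035, 0.003, 0], 2]
    - [[-0.07, 0.006, 0], 4]
    - [[-0.105, 0.009, 0], 6]
    - [[-0.14, 0.012, 0], 8]
    - [[-0.175, 0.016, 0], 10]
    - [[-0.21, 0.019, 0], 12]
    - [[-0.245, 0.022, 0], 14]
    - [[-0.28, 0.025, 0], 14]
    - [[-0.315, 0.028, 0], 14]
    - [[-0.347, 0.031, 0], 14]

```text
time: 22.22
tcp_pos: [0.515, 0.3465, 0.1212]
eef_rot: [-2.243, 2.16, -0.06]
force: [1.2, 1.1, -2.3]
width: 0.0134
```

Emit:
step_arm:
  rows:
    - [[0, 0, 0], 0]
    - [[0, 0, 0], 0]
    - [[0, 0, 0], 0]

```text
time: 22.47
tcp_pos: [0.5147, 0.346, 0.1198]
eef_rot: [-2.245, 2.162, -0.059]
force: [0.2, 0.3, -2.3]
width: 0.0137
```

```bash
python3 -c "
from h import *
go([.517,.345,.075],-88)
cv2.imwrite('pics/t6.png',robot.get_image('side')[:,:,::-1])"
```

```text
tcp [0.515 0.346 0.12 ] shift [ 0.001 -0.     0.045] turn 0.2 q6 2.09
```

View pics/t6.png

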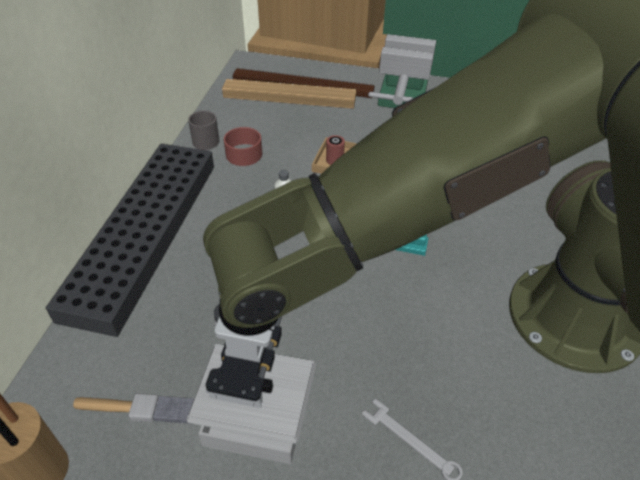

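The lid is level and aligned over the box, and the drum and bottle are undisturbed. Lowering it slowly.

Emit:
step_arm:
  rows:
    - [[0.001, 0, 0.015], 0]
    - [[0.001, 0, 0.03], 0]
    - [[0.001, 0, 0.04], 0]
    - [[0.001, 0, 0.047], 0]
    - [[0.001, 0.001, 0.053], 0]
    - [[0.001, 0.001, 0.058], 0]
    - [[0.001, 0.001, 0.062], 0]
    - [[0.001, 0.001, 0.065], 0]
    - [[0.001, 0.001, 0.067], 0]
    - [[0.001, 0.001, 0.067], 0]

```text
time: 23.35
tcp_pos: [0.5171, 0.344, 0.0531]
eef_rot: [-2.244, 2.162, -0.059]
force: [-0.1, 0.2, -2.1]
width: 0.0136
```

Emit:
step_arm:
  rows:
    - [[0, 0, 0.001], 0]
    - [[0, 0, 0.001], 0]
    - [[0, 0, 0.001], 0]

```text
time: 23.6
tcp_pos: [0.5172, 0.3441, 0.0522]
eef_rot: [-2.244, 2.162, -0.059]
force: [0.3, 0.1, -2.3]
width: 0.0134
```

Emit:
step_arm:
  rows:
    - [[0, 0, 0], 0]
    - [[0, 0, 0], 0]
    - [[0, 0, 0], 0]
    - [[0, 0, 0], 0]
    - [[0, 0, 0], 0]
    - [[0, 0, 0], 0]
    - [[0, 0, -0.02], 0]
    - [[0, 0, -0.05], 0]
    - [[0, 0, -0.09], 0]
    - [[0, 0, -0.12], 0]
  gripper: 0.1

```text
time: 24.43
tcp_pos: [0.5119, 0.3452, 0.1749]
eef_rot: [-2.243, 2.161, -0.06]
force: [-0.0, 0.0, 0.4]
width: 0.0421
```

Emit:
step_arm:
  rows:
    - [[0.3, 0, -0.05], 0]
    - [[0.3, 0, -0.05], 0]
    - [[0.3, 0, -0.05], 0]
    - [[0.3, 0, -0.05], 0]
    - [[0.3, 0, -0.05], 0]
    - [[0.3, 0, -0.05], 0]
    - [[0.3, 0, -0.05], 0]
    - [[0.3, 0, -0.05], 0]
    - [[0.3, 0, -0.05], 0]
    - [[0.3, 0, -0.05], 0]

```text
time: 25.27
tcp_pos: [0.5207, 0.0455, 0.2277]
eef_rot: [-2.241, 2.163, -0.06]
force: [-0.3, -0.0, -0.6]
width: 0.0422
```

Run:
```python
from h import *
s=robot.get_image('side')[:,:,::-1];t=robot.get_image('top')[:,:,::-1]
print(robot.get_obs()['force'])
cv2.imwrite('pics/f.png',np.hstack([cv2.resize(s[340:480,150:350],(400,280)),cv2.resize(t[180:320,100:300],(400,280))]))
L=cv2.cvtColor(np.ascontiguousarray(t),cv2.COLOR_BGR2LAB)[...,0];m=np.zeros_like(L);m[200:270,145:210]=(L[200:270,145:210]<70)*255
c=max(cv2.findContours(m,0,1)[0],key=cv2.contourArea);b=np.array([onz('top',p[0],.068) for p in c],np.float32)*1000;print('bar on box',cv2.minAreaRect(b))
```

```text
[ 0.29370473  0.5193086  -0.39249989]
bar on box ((514.8051147460938, 340.7253112792969), (56.87622833251953, 13.977386474609375), 1.0489875078201294)
```

View pics/f.png

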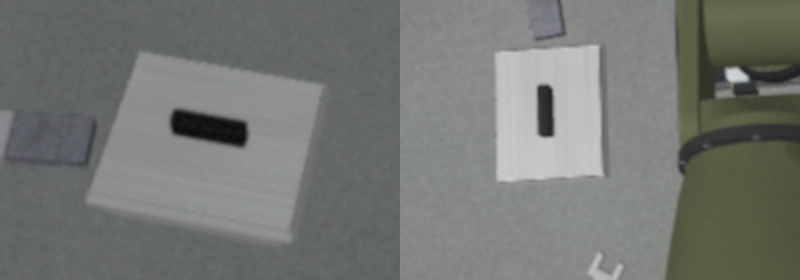

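Run:
```python
from h import *
Q=[tri(a,b) for a,b in [((200,202.5),(219,366)),((202,268.5),(312.5,382.5)),((149,271),(295,461)),((147.5,205),(194,442))]]
print(np.round(Q,4),np.mean(Q,0).round(4))
t=robot.get_image('top')[:,:,::-1];s=robot.get_image('side')[:,:,::-1]
cv2.imwrite('pics/g.png',np.hstack([cv2.resize(s[100:220,250:450],(400,240)),cv2.resize(t[160:280,350:550],(400,240))]))
```

```text
[[0.5985 0.2834 0.0423]
 [0.44   0.2769 0.0426]
 [0.4371 0.4052 0.0316]
 [0.5959 0.4126 0.0316]] [0.5179 0.3445 0.037 ]
```

View pics/g.png

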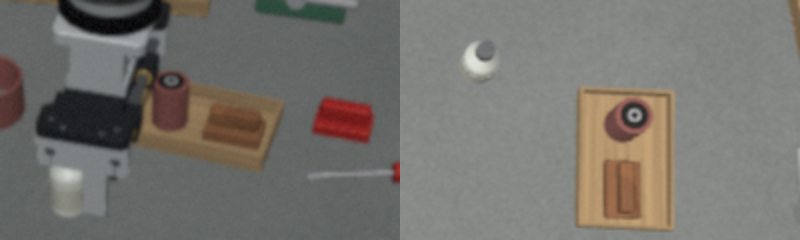

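The near skirt edge sits at z of about 32 mm, as expected. The far edge reads 42 mm, which could be the plate edge seen from above or could mean the lid is tilted. I'll check by touching the plate's far side gently with closed fingers; a seated plate top should be at z of about 46 mm.

```bash
python3 -c "
from h import *
print(tri((172.5,235.5),(254.5,404)))
go([.530,.297,.09],-88)"
```

```text
[0.51723029 0.34304714 0.05751897]
tcp [0.521 0.047 0.227] shift [-0.251 -0.013  0.136] turn 0.2 q6 1.56
```

Emit:
step_arm:
  rows:
    - [[-0.25, -0.012, 0.0], 0]
    - [[-0.25, -0.012, 0.0], 0]
    - [[-0.25, -0.012, 0.0], 0]
    - [[-0.25, -0.012, 0.0], 0]
    - [[-0.25, -0.012, 0.0], 0]
    - [[-0.25, -0.012, 0.05], 0]
    - [[-0.25, -0.012, 0.09], 0]
    - [[-0.25, -0.012, 0.13], 0]
    - [[-0.25, -0.012, 0.136], 0]
    - [[-0.25, -0.012, 0.136], 0]
  gripper: 1

```text
time: 26.3
tcp_pos: [0.5261, 0.2964, 0.0838]
eef_rot: [-2.253, 2.163, -0.054]
force: [0.1, 0.4, -0.5]
width: 0.0004
```

Emit:
step_arm:
  rows:
    - [[0, 0, 0.02], 0]
    - [[0, 0, 0.03], 0]
    - [[0, 0, 0.033], 0]
    - [[0, 0, 0.036], 0]
    - [[0, 0, 0.036], 0]

```text
time: 26.72
tcp_pos: [0.5278, 0.2962, 0.0488]
eef_rot: [-2.252, 2.162, -0.055]
force: [-0.3, -0.2, 0.3]
width: 0.0005
```

Emit:
step_arm:
  rows:
    - [[0, 0, 0.001], 0]
    - [[0, 0, 0.0015], 0]
    - [[0, 0, 0.0015], 0]
    - [[0, 0, 0.0015], 0]

```text
time: 27.05
tcp_pos: [0.528, 0.2962, 0.0478]
eef_rot: [-2.252, 2.162, -0.055]
force: [0.4, 0.3, -0.2]
width: 0.0005
```

Emit:
step_arm:
  rows:
    - [[0, 0, 0.001], 0]
    - [[0, 0, 0.002], 0]
    - [[0, 0, 0.0025], 0]
    - [[0, 0, 0.0025], 0]

```text
time: 27.38
tcp_pos: [0.5284, 0.2963, 0.0463]
eef_rot: [-2.251, 2.161, -0.056]
force: [-4.5, -2.5, 10.7]
width: 0.0006
```

Contact came at z of about 46–47 mm, so the far side is fully down. Retreating, then a last height check from the pictures and hand-in.

Emit:
step_arm:
  rows:
    - [[0, 0, -0.02], 0]
    - [[0, 0, -0.06], 0]
    - [[0, 0, -0.1], 0]
    - [[0.04, 0, -0.14], 0]
    - [[0.08, 0, -0.16], 0]
    - [[0.12, 0, -0.16], 0]
    - [[0.16, 0, -0.16], 0]
    - [[0.2, 0, -0.16], 0]
    - [[0.2, 0, -0.16], 0]
    - [[0.2, 0, -0.16], 0]

```text
time: 28.22
tcp_pos: [0.5303, 0.0957, 0.2089]
eef_rot: [-2.247, 2.165, -0.056]
force: [0.3, -0.1, -0.8]
width: 0.0003
```

Run:
```python
from h import *
s=robot.get_image('side')[:,:,::-1];t=robot.get_image('top')[:,:,::-1]
cv2.imwrite('pics/k.png',np.hstack([cv2.resize(s[340:480,150:350],(400,280)),cv2.resize(t[180:320,100:300],(400,280))]))
```

```text
(no output)
```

View pics/k.png

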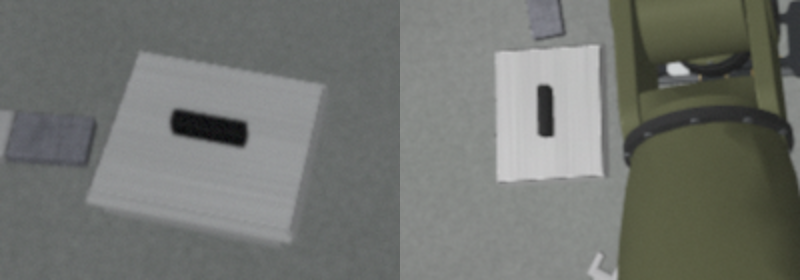

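The lid looks the same as before the touch (same corners at (138,52), (325,85), (290,242) and (88,204) in the crop), so it was already seated. Handing in.

```bash
python3 -c "
from workcell import robot
print(robot.sign_off())"
```

```text
the job is handed in; nothing more can be done
None
```

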